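# Let a visitor in from the lobby's door-entry desk station

## Task

A visitor is waiting at the street door. On the door-entry desk station, tap the round picture key to see who it is, then press the far end of the talk rocker to open the line, tap the square door-release key while the line is open, and finally press the near end of the talk rocker to close the line. Use light fingertip presses only: leave the light key unpressed and the handset in its cradle, and do not shift the station, the parcel, the mug or the stamp.

Things in the scene. Friction and masses are not known exactly. Their poses are not given: they have to be found in the camera images.
- station: Black door-entry desk station, 300 mm wide (y), 210 mm deep, 1.6 kg, loose. Origin: centre of underside; x away from the user, y to the user's left. Its rigid face slopes up away from the user at 0.22 rad; mid-face is 58 mm up. Handset at left, dark screen at right; below the screen four grey controls at 52 mm centres, left to right: round picture, long talk rocker, square door, narrow light.
- picture_top (a point): Centre of the top of the picture key (leftmost, round, 34 mm across, eye pictogram); it moves with the key. Its z axis is the outward normal of the sloping face, y to the user's left. The top stands 13 mm out of the face.
- picture (a joint): Travel of the picture key into the face: 0 up, 0.0085 m fully down. A spring brings it back; it yields from about 1.2 N and needs 0.8 N more per mm. It makes contact beyond 3 mm (3.6 N); 4 to 6 mm is a good tap.
- talk_far (a point): Point to press on the far end of the talk rocker (second from the left, 60 mm long up the slope, 36 mm wide), on its top surface 21 mm uphill of its pivot. Moves with the rocker; point z is the rocker's own top normal, which leans 0.14 rad either way from the face's normal.
- talk_near (a point): Point to press on the near end of the talk rocker, on its top surface 21 mm downhill of the pivot (42 mm from talk_far). Same axes as talk_far.
- talk (a joint): Angle of the talk rocker: 0 near end fully down = line closed (the start); 0.28 rad far end fully down = line open. No spring: it stays where it is left. 1 to 4 N on an end turns it; the end travels 6 mm to its stop, where a rubber mount gives up to 4 mm more under 5 to 15 N. Level at 0.14, its top is 10 mm out of the face. Open counts above 0.20, closed below 0.08.
- door_top (a point): Centre of the top of the door-release key (third from the left, 36 x 36 mm square, key pictogram), 13 mm out of the face; moves with the key, axes as picture_top.
- door (a joint): Travel of the door-release key, like the picture key: 0 up, 0.0085 m fully down, sprung, contact beyond 3 mm.
- light_top (a point): Centre of the top of the light key (rightmost, a narrow bar 36 mm wide and 18 mm deep, bulb pictogram), 13 mm out of the face. Not to be pressed.
- light (a joint): Travel of the light key, 0 up, 0.0085 m fully down, sprung as the others.
- handset: Loose black telephone handset, 186 mm long, 50 mm wide, lying in its cradle along the station's left edge; its back is 33 mm out of the face. Origin: centre of its underside, which lies on the face. Its right side is 28 mm from the edge of the picture key.
- cradle (a point): Point of the station's face under the centre of the seated handset; the handset's origin lies here while it is in the cradle.
- parcel: Cardboard parcel 130 x 180 x 75 mm (x, y, z), standing to the left of the station. Origin: centre of its underside.
- mug: White mug, 80 mm across, 92 mm tall, right of the station. Origin: centre of its underside.
- stamp: Hand stamp, wooden base 30 x 62 mm with a turned upright handle, 71 mm tall, right of the station. Origin: centre of its underside.

How it is judged:
By the outcome, as a careful person would: the job done as asked, in the order asked, and still so for the second after the job is handed in, with the robot touching nothing.
It also fails if it takes over 45 s, if anything falls off the work surface, if the arm or the gripper's body presses on something with over 40 N, if the wrist force passes 120 N, or if a joint passes its speed limit or range.

## Robot

A 7-joint arm with a two-finger parallel gripper is mounted at the origin on the work surface. World frame = base frame: x ahead of the robot, y to its left, z up, the work surface at z = 0. Lengths are in m, angles in rad, forces in N, time in s.
With the tool pointing down it reaches from about 0.4 to 0.875 m from the base axis. Payload 6.5 kg.
Tool frame: the origin (TCP) lies on the centre line of the jaws, within the pads' length; the fingertips stand 22 mm ahead of it and the grasp point (between the pads) lies 3 mm ahead of it; z points along the fingers, y is the line along which they close (so a half turn about z gives the same grasp; the last joint's range is limited). The gripper opens to 85 mm and grips with 20 to 120 N. Pads are 22 mm wide; open, the fingers measure 114 mm over their backs; the gripper's body (76 mm by 85 mm) begins 54 mm behind the grasp point. The pads swing forward as they close: fully open they stand 13 mm farther back than shut.
Start: joints at [1.081, 0.536, -0.004, 1.538, 0.003, 1.067, -0.071], TCP at [0.267, -0.592, 0.253] pointing down, gripper open.
Joint ranges: [-2.7, 2.7], [-0.37, 2.16], [-1.27, 1.26], [0.24, 2.4], [-1.31, 4.45], [0.19, 1.91], [-2.76, 2.76]. Speed limits (rad/s): [2.39, 2.39, 3.14, 3.14, 3.14, 3.14, 3.14].

## Interface

Orientations are given as a unit quaternion [x, y, z, w].
In Python, from bench import sense, read_camera, camera_model, sign_off gives the robot as it stands.
- The arm moves only by the tool carry_out, never from a script. Its argument "steps" is a list that holds one entry, the list of rows, each a list of 5 numbers: the shift along the world's x, y, z in m, then the turn about the world's z in rad, then the finger opening in m, from 0 to 0.0854. In form: [[[tx, ty, tz, twist, fingers], ...]]. A call has 1 to 20 rows; each row is the pose to reach, as a shift and turn from the pose commanded when the call began; what a row does not reach only later rows make up. A row lasts 1/10 s, in which the tool goes at most 50 mm and 8.59 degrees, less where a joint would pass 70% of its speed; a pose out of reach is approached as far as the arm can. A call with a gripper value outside its range is refused whole. The fingers move at their own pace and stop on an object; "grip_force" is the grip in N (left out, the last holds). Time passes only in rows, so rows that repeat a pose let the fingers close. It gives the time, the measured TCP pose, the force, the opening and the grip force at its end, in the units of the state.
- sense(): the state, without advancing time (a new reading comes with each control period).
- read_camera(name): name is "scene" or "top" or "wrist"; returns the picture (480x640x3 uint8, red, green, blue); there is no depth.
- camera_model(name): a dict with "mtx" (3x3 intrinsics, pixels), "rvec" (rotation vector, rad) and "tvec" (3), from world to camera coordinates, as OpenCV has them. Camera axes: x right, y down, z forward; pixel columns grow to the right and rows downward; lengths in m; the calibration is good to about 2 mm. A picture is of the moment at which its call begins: read the wrist's pose just before it. camera_model takes no time and is no camera call; for the wrist camera it gives the pose at the moment of the call.
- sign_off(): hands the job in; it is judged then, once.
The state is a dict: "clock": time; "qpos": joint angles; "qvel": joint speeds; "joint_efforts": joint torques, N m; "eef_pos": TCP position; "ee_rot": TCP orientation; "ft_force": force on the tool from outside, world axes, zero at the start; "wrist_torque": the same for the moment, N m; "grip_width": finger opening in m; "finger_force": force on a finger pad.
Only numpy, scipy, OpenCV 4.12 (cv2) and the standard library are available. Lean on these libraries where they do the work, as an engineer would, in place of code of your own. Each camera call takes 0.05 s, during which the arm holds its last target. There are 200 camera calls.

## Working session

There is one attempt and no reset: what is moved stays moved. The work goes in short steps, Python scripts to look and compute and a tool call to move; the robot and the scene stay as the last step left them, time stands still between calls to the robot, and variables do not carry over. Pictures are saved under pics/ and viewed, at most 10 in all, crops included, and the job is handed in when it is done.

Besides the shell and the picture viewer there is one more tool, called after ">>>" by a JSON object that holds its "op" and its "data". carry_out: Moves the arm, as the interface text tells. Its arguments: {"type":"object","properties":{"steps":{"type":"array"},"grip_force":{"type":"number"}},"required":["steps"]}

```bash
ls; mkdir -p pics; python3 - <<'E'
from bench import *
import cv2
s=sense();print(s)
for n in("top","scene"):
    cv2.imwrite(f"pics/{n}0.png",cv2.cvtColor(read_camera(n),cv2.COLOR_RGB2BGR));print(n,camera_model(n))
E
```

```text
pics
{'clock': 0.0, 'qpos': array([ 1.08085089,  0.53720366, -0.00441059,  1.53888675,  0.00255919,
        1.06733611, -0.07118204]), 'qvel': array([-0.00153493, -0.00269308, -0.00045328, -0.00060074, -0.0006197 ,
        0.00191414,  0.00031027]), 'joint_efforts': array([-5.14167277e-04, -5.83410215e+01,  1.04873501e+00, -2.59101963e+01,
        1.23456842e-02,  9.56046599e-03, -2.45485936e-06]), 'eef_pos': array([ 0.26699045, -0.59195755,  0.25238373]), 'ee_rot': array([ 9.77633555e-01,  2.10313565e-01, -2.46831926e-04, -8.80174048e-04]), 'ft_force': array([-0.6015053 ,  0.55343834, -0.2292116 ]), 'wrist_torque': array([-0.0048564 , -0.02268856,  0.03099399]), 'finger_force': 0.0, 'grip_width': 0.08523715696226056}
top {'mtx': array([[469.74286238,   0.        , 331.22405293],
       [  0.        , 469.74286238, 240.36281882],
       [  0.        ,   0.        ,   1.        ]]), 'rvec': array([ 2.14363298, -2.14612392,  0.15476776]), 'tvec': array([0.11529827, 0.61492346, 1.00512878])}
scene {'mtx': array([[622.95117061,   0.        , 312.34992219],
       [  0.        , 622.95117061, 252.23308743],
       [  0.        ,   0.        ,   1.        ]]), 'rvec': array([ 2.29010888,  1.14550719, -0.38531938]), 'tvec': array([-0.43764218, -0.29549346,  1.59331239])}
```

View pics/top0.png

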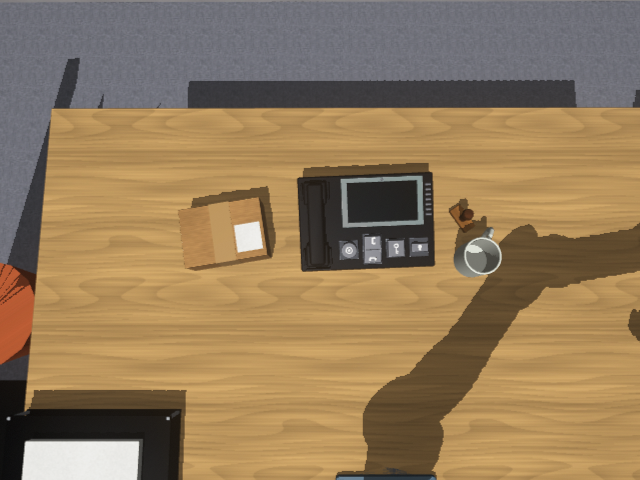

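View pics/scene0.png

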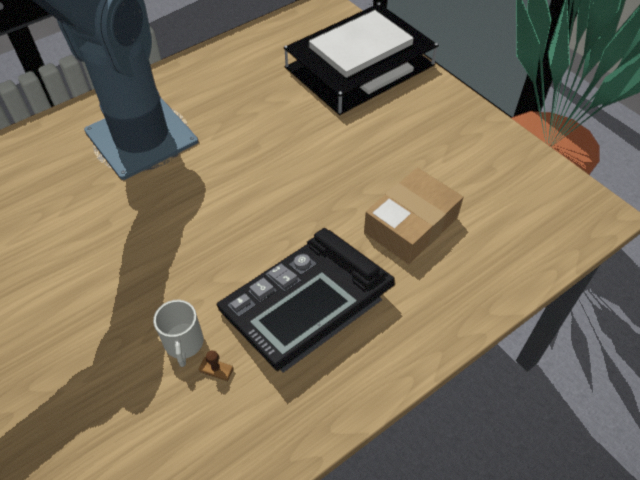

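The top view shows the station at about (300–435, 172–270): picture key (348,250), rocker (373,249), door (396,248), light (419,247). The parcel is on the left, with the mug and stamp on the right. The scene view shows the same keys from the far side. I'll enlarge both.

```bash
python3 - <<'E'
import cv2
a=cv2.imread("pics/top0.png")[160:280,290:450];cv2.imwrite("pics/topc.png",cv2.resize(a,None,fx=5,fy=5,interpolation=cv2.INTER_CUBIC))
a=cv2.imread("pics/scene0.png")[225:375,210:410];cv2.imwrite("pics/scenec.png",cv2.resize(a,None,fx=4,fy=4,interpolation=cv2.INTER_CUBIC))
E
```

```text
(no output)
```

View pics/topc.png

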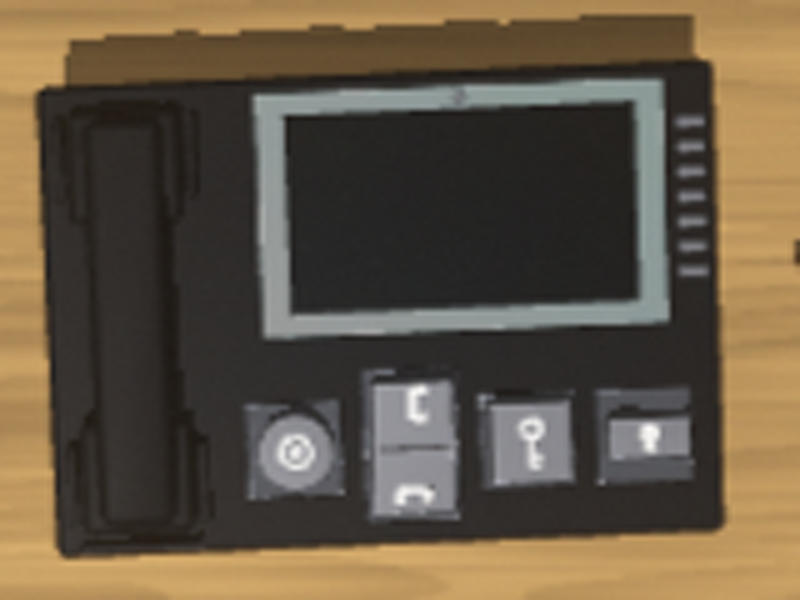

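View pics/scenec.png

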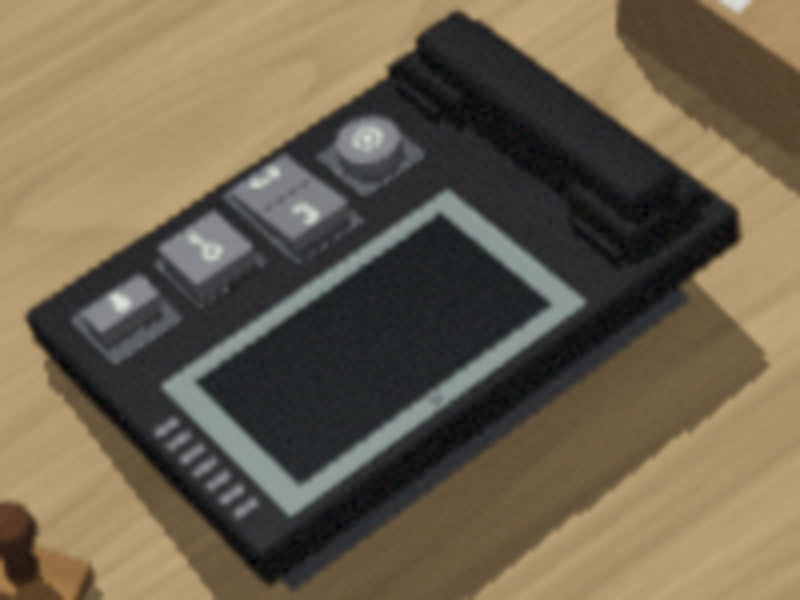

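```bash
cat > h.py <<'E'
from bench import *
import numpy as np, cv2
def P(n):
    m=camera_model(n);return m["mtx"]@np.c_[cv2.Rodrigues(m["rvec"])[0],m["tvec"]]
def tri(t,s):
    t=(np.array(t,float)+.5)/5-.5+[290,160]; s=(np.array(s,float)+.5)/4-.5+[210,225]
    X=cv2.triangulatePoints(P("top"),P("scene"),t.T,s.T);X=(X[:3]/X[3]).T
    def r(n,p):
        q=np.c_[X,np.ones(len(X))]@P(n).T;return np.linalg.norm(q[:,:2]/q[:,2:]-p,axis=1)
    return X,r("top",t),r("scene",s)
E
python3 - <<'E'
from h import *
np.set_printoptions(precision=4,suppress=True)
X,a,b=tri([(296,453),(414,447),(532,443),(649,438),(253,96),(664,79),(669,322),(266,339),(40,90),(711,62)],
[(369,137),(287,196),(206,246),(122,310),(585,300),(292,515),(163,385),(450,190),(738,212),(264,560)])
for x,p,q in zip(X,a,b):print(x*1e3,p,q)
S=X[4:8];c=S.mean(0);n=np.linalg.svd(S-c)[2][2];n*=np.sign(n[2]);print("screen n",n,"tilt",np.arccos(n[2]),"c",c)
d=S[0]-S[1];print("yaw",np.arctan2(-d[0],d[1]),np.linalg.norm(d)); d=X[0]-X[2];print("yawkeys",np.arctan2(-d[0],d[1]),np.linalg.norm(d))
print("mid edges far",(X[8]+X[9])/2,np.linalg.norm(X[8]-X[9]))
for x in X[:4]:print("height above screen plane",(x-c)@n)
print(sense()["qpos"])
E
```

```text
[591.9778  77.6607  60.1723] 0.897092275512844 0.5411903170955014
[594.5164  24.5702  56.2526] 0.41732436654439087 0.25648860124141865
[596.1903 -26.5668  59.0806] 0.7087749730927301 0.44254500004448455
[599.0526 -79.2289  53.3321] 0.666820511793792 0.4249715332360974
[746.6131  95.5128  83.0871] 0.4521432916076285 0.2920366113857215
[754.8186 -84.0591  82.8464] 1.0702407066302235 0.7336008412335164
[650.2346 -88.0528  59.6345] 0.836597879179676 0.5474195757203749
[643.2044  91.0468  59.6402] 1.1342123401923263 0.6992809261257503
[750.7852 189.682   79.1832] 0.6035414688200779 0.38155081411787595
[ 763.7419 -106.0163   78.4868] 1.0121639768046737 0.7031446630524454
screen n [-0.2185 -0.01    0.9758] tilt 0.22049032633511842 c [0.6987 0.0036 0.0713]
yaw 0.045662916198446764 0.1797594082562388
yawkeys 0.0403942107292269 0.10431832220972527
mid edges far [0.7573 0.0418 0.0788] 0.29598280882576455
height above screen plane 0.011723367727844465
height above screen plane 0.007872375415712958
height above screen plane 0.01077517960365304
height above screen plane 0.005064573512055542
[ 1.0808  0.5371 -0.0044  1.5387  0.0026  1.0673 -0.0712]
```

>>> {"op": "carry_out", "data": {"steps": [[[0.02, 0.042, 0, -0.03, 0], [0.04, 0.084, 0, -0.06, 0], [0.06, 0.126, 0, -0.09, 0], [0.08, 0.168, 0, -0.12, 0], [0.1, 0.21, 0, -0.15, 0], [0.12, 0.252, 0, -0.18, 0], [0.14, 0.294, 0, -0.21, 0], [0.16, 0.336, 0, -0.24, 0], [0.18, 0.378, 0, -0.27, 0], [0.2, 0.42, 0, -0.3, 0], [0.22, 0.462, 0, -0.33, 0], [0.24, 0.504, 0, -0.36, 0], [0.26, 0.546, 0, -0.381, 0], [0.28, 0.588, 0, -0.381, 0], [0.3, 0.63, -0.02, -0.381, 0], [0.317, 0.669, -0.05, -0.381, 0], [0.317, 0.669, -0.09, -0.381, 0], [0.317, 0.669, -0.112, -0.381, 0], [0.317, 0.669, -0.112, -0.381, 0], [0.317, 0.669, -0.112, -0.381, 0]]], "grip_force": 20}}

```text
clock: 2.1
eef_pos: [0.5844, 0.0763, 0.1416]
ee_rot: [1.0, 0.021, -0.0, 0.0]
ft_force: [0.3, 1.1, 0.8]
grip_width: -0.0002
finger_force: 0.0
```

```bash
python3 - <<'E'
from h import *
s=sense();print(s["eef_pos"],s["ee_rot"],s["ft_force"])
w=read_camera("wrist");sc=read_camera("scene")
c=cv2.cvtColor(np.hstack([cv2.resize(w,(400,300)),cv2.resize(sc[150:390,170:490],(400,300))]),cv2.COLOR_RGB2BGR)
cv2.imwrite("pics/a1.png",c)
X=s["eef_pos"];
for h in(.022,.035):
    q=P("scene")@np.r_[X-[0,0,h],1];q=q[:2]/q[2];print(h,(q-[170,150])*1.25+[400,0])
    q=P("wrist")@np.r_[X-[0,0,h],1];print(q[:2]/q[2]/1.6)
E
```

```text
[0.58436756 0.07629691 0.14158896] [ 9.99774086e-01  2.12541579e-02 -1.81762443e-04  6.28596685e-05] [0.29483635 1.12889596 0.79761602]
0.022 [559.71525743 112.02986595]
[200.714821   194.15495024]
0.035 [559.96192079 116.88668586]
[200.73586975 185.63237259]
```

View pics/a1.png

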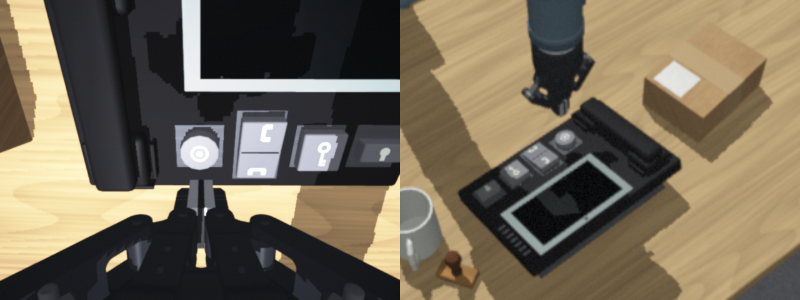

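The closed fingertips end at about (201,183) left and (560,113) right, which matches a tip 22 mm ahead of the TCP. In the wrist view the picture key is at (199,153), the rocker at (260,145) and the door key at (320,148). I'll cross-check key positions with the wrist view.

```bash
python3 - <<'E'
from h import *
m=camera_model("wrist");R=cv2.Rodrigues(m["rvec"])[0];c=-R.T@m["tvec"];print(c)
for n,p in(("pic",(199,153)),("talkdiv",(259,150)),("door",(321,151)),("light",(384,153))):
    d=R.T@np.linalg.inv(m["mtx"])@np.r_[np.array(p)*1.6,1]
    for z in(.057,.060):print(n,(c+d*(z-c[2])/d[2])*1e3)
E
```

```text
[0.65372814 0.07899192 0.26357742]
pic [592.50312976  78.16425232  57.        ]
pic [593.39226384  78.17627205  60.        ]
talkdiv [597.2738036   27.28862317  57.        ]
talkdiv [598.09365606  28.03947915  60.        ]
door [598.57618821 -25.5259121   57.        ]
door [599.37712691 -24.0080623   60.        ]
light [599.03574002 -79.50355254  57.        ]
light [599.83000493 -77.20181786  60.        ]
```

>>> {"op": "carry_out", "data": {"steps": [[[-0.001, 0.001, -0.03, 0, 0], [-0.001, 0.001, -0.045, 0, 0], [-0.001, 0.001, -0.054, 0, 0], [-0.001, 0.001, -0.054, 0, 0], [-0.001, 0.001, -0.054, 0, 0]]]}}

```text
clock: 2.7
eef_pos: [0.5838, 0.0775, 0.088]
ee_rot: [1.0, 0.021, 0.0, -0.0]
ft_force: [0.1, -0.5, 0.7]
grip_width: -0.0002
finger_force: 0.0
```

>>> {"op": "carry_out", "data": {"steps": [[[0.0005, 0, -0.002, 0, 0], [0.001, 0, -0.004, 0, 0], [0.0015, 0, -0.007, 0, 0], [0.0015, 0, -0.007, 0, 0]]]}}

```text
clock: 3.1
eef_pos: [0.5847, 0.0775, 0.0801]
ee_rot: [1.0, 0.021, -0.0, 0.0]
ft_force: [-0.8, 0.0, -0.0]
grip_width: -0.0
finger_force: 0.0
```

>>> {"op": "carry_out", "data": {"steps": [[[0.0003, 0, -0.001, 0, 0], [0.0005, 0, -0.002, 0, 0], [0.0005, 0, -0.002, 0, 0], [0.0005, 0, -0.002, 0, 0]]]}}

```text
clock: 3.5
eef_pos: [0.5852, 0.0775, 0.0784]
ee_rot: [1.0, 0.021, -0.0, 0.0]
ft_force: [-2.0, -0.5, 2.4]
grip_width: -0.0003
finger_force: 1.1
```

```bash
python3 - <<'E'
from h import *
s=sense();print(s["ft_force"],s["wrist_torque"],s["eef_pos"])
w=read_camera("wrist");cv2.imwrite("pics/w2.png",cv2.cvtColor(w[150:400,160:560],cv2.COLOR_RGB2BGR))
print(sense()["ft_force"])
E
```

```text
[-2.00364928 -0.53284708  2.40093386] [-0.02629251  0.23504355  0.02263462] [0.58521289 0.07753674 0.07836236]
[-1.19292787 -0.00356887  2.14661029]
```

View pics/w2.png

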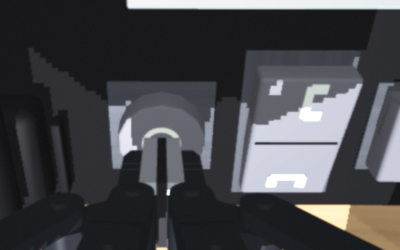

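The fingertips are centred on the round key (tip at about (162,140), key at about (162,130)), and force has begun at 2.3 N. I'll press a further 3.5 mm or so along the normal.

>>> {"op": "carry_out", "data": {"steps": [[[0.0003, 0, -0.0015, 0, 0], [0.0008, 0, -0.0035, 0, 0], [0.0008, 0, -0.0035, 0, 0], [0.0008, 0, -0.0035, 0, 0]]]}}

```text
clock: 3.95
eef_pos: [0.586, 0.0776, 0.0748]
ee_rot: [1.0, 0.021, -0.0, 0.0]
ft_force: [-2.6, 0.1, 5.1]
grip_width: 0.0003
finger_force: 2.5
```

>>> {"op": "carry_out", "data": {"steps": [[[-0.001, 0, 0.005, 0, 0], [-0.003, 0, 0.02, 0, 0], [0, -0.01, 0.035, 0, 0], [0.0195, -0.051, 0.035, 0, 0], [0.0195, -0.051, 0.035, 0, 0], [0.0195, -0.051, 0.022, 0, 0], [0.0195, -0.051, 0.014, 0, 0], [0.0195, -0.051, 0.014, 0, 0]]]}}

```text
clock: 4.75
eef_pos: [0.6039, 0.0274, 0.0871]
ee_rot: [1.0, 0.022, -0.002, -0.0]
ft_force: [0.1, 0.2, -0.2]
grip_width: -0.0001
finger_force: 0.0
```

```bash
python3 - <<'E'
from h import *
s=sense();print(s["ft_force"],s["eef_pos"])
w=read_camera("wrist");cv2.imwrite("pics/w3.png",cv2.cvtColor(w[150:400,160:560],cv2.COLOR_RGB2BGR))
E
```

```text
[ 0.06752803  0.17417114 -0.19488793] [0.60392556 0.02742389 0.08707633]
```

View pics/w3.png

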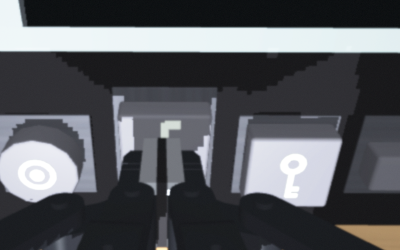

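The tip (162,138) is centred on the rocker's far half, just short of its far edge (row ~115). Pressing.

>>> {"op": "carry_out", "data": {"steps": [[[0.001, 0, -0.002, 0, 0], [0.0015, 0, -0.004, 0, 0], [0.002, 0, -0.006, 0, 0], [0.0025, 0, -0.008, 0, 0], [0.0025, 0, -0.008, 0, 0]]]}}

```text
clock: 5.3
eef_pos: [0.6084, 0.0267, 0.0808]
ee_rot: [1.0, 0.021, 0.0, -0.0]
ft_force: [0.6, 0.1, 1.5]
grip_width: -0.0001
finger_force: 0.4
```

>>> {"op": "carry_out", "data": {"steps": [[[0, 0, -0.001, 0, 0], [0, 0, -0.002, 0, 0], [0.0005, 0, -0.003, 0, 0], [0.0005, 0, -0.003, 0, 0]]]}}

```text
clock: 5.7
eef_pos: [0.6088, 0.0265, 0.078]
ee_rot: [1.0, 0.021, 0.0, 0.0]
ft_force: [-0.0, -0.4, 5.4]
grip_width: -0.0002
finger_force: 2.8
```

>>> {"op": "carry_out", "data": {"steps": [[[0, 0, -0.0008, 0, 0], [0, 0, -0.0015, 0, 0], [0, 0, -0.0015, 0, 0]]]}}

```text
clock: 6.0
eef_pos: [0.609, 0.0265, 0.077]
ee_rot: [1.0, 0.021, 0.0, 0.0]
ft_force: [-1.1, 0.5, 7.8]
grip_width: 0.0001
finger_force: 4.0
```

>>> {"op": "carry_out", "data": {"steps": [[[0, 0, 0.006, 0, 0], [0, 0, 0.02, 0, 0], [0, -0.01, 0.035, 0, 0], [-0.019, -0.052, 0.035, 0, 0], [-0.019, -0.052, 0.035, 0, 0], [-0.019, -0.052, 0.022, 0, 0], [-0.019, -0.052, 0.011, 0, 0], [-0.019, -0.052, 0.011, 0, 0], [-0.019, -0.052, 0.011, 0, 0]]]}}

```text
clock: 6.9
eef_pos: [0.5892, -0.0245, 0.0865]
ee_rot: [1.0, 0.022, -0.001, -0.0]
ft_force: [0.9, -0.8, -0.7]
grip_width: 0.0002
finger_force: 0.0
```

```bash
python3 - <<'E'
from h import *
s=sense();print(s["ft_force"],s["eef_pos"])
w=read_camera("wrist");cv2.imwrite("pics/w4.png",cv2.cvtColor(w[150:400,160:560],cv2.COLOR_RGB2BGR))
E
```

```text
[ 0.90669094 -0.79305508 -0.73573752] [ 0.5892485  -0.02450851  0.08652059]
```

View pics/w4.png

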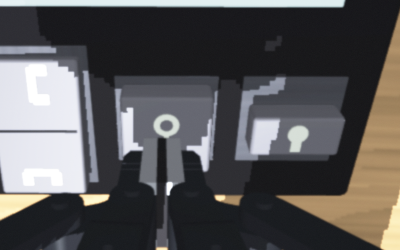

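The tip (162,140) is centred on the door key (glyph (166,125)), and the rocker on the left now leans far-end-down. Pressing the door key.

>>> {"op": "carry_out", "data": {"steps": [[[0.0005, 0, -0.003, 0, 0], [0.001, 0, -0.006, 0, 0], [0.0015, 0, -0.008, 0, 0], [0.0015, 0, -0.008, 0, 0], [0.0015, 0, -0.008, 0, 0]]]}}

```text
clock: 7.45
eef_pos: [0.5912, -0.0254, 0.0794]
ee_rot: [1.0, 0.021, 0.0, -0.0]
ft_force: [-1.2, 0.4, 2.0]
grip_width: 0.0001
finger_force: 0.9
```

>>> {"op": "carry_out", "data": {"steps": [[[0.0004, 0, -0.0018, 0, 0], [0.0008, 0, -0.0037, 0, 0], [0.0008, 0, -0.0037, 0, 0], [0.0008, 0, -0.0037, 0, 0]]]}}

```text
clock: 7.85
eef_pos: [0.592, -0.0253, 0.0757]
ee_rot: [1.0, 0.021, 0.0, -0.0]
ft_force: [-1.0, 1.2, 4.3]
grip_width: -0.0002
finger_force: 2.4
```

>>> {"op": "carry_out", "data": {"steps": [[[0.0001, 0, -0.0005, 0, 0], [0.0001, 0, -0.0005, 0, 0]]]}}

```text
clock: 8.05
eef_pos: [0.5922, -0.0253, 0.0752]
ee_rot: [1.0, 0.021, 0.0, -0.0]
ft_force: [-1.1, 1.1, 4.3]
grip_width: -0.0002
finger_force: 2.6
```

>>> {"op": "carry_out", "data": {"steps": [[[-0.001, 0, 0.006, 0, 0], [-0.003, 0, 0.02, 0, 0], [-0.01, 0.01, 0.035, 0, 0], [-0.027, 0.051, 0.035, 0, 0], [-0.027, 0.051, 0.035, 0, 0], [-0.027, 0.051, 0.02, 0, 0], [-0.027, 0.051, 0.008, 0, 0], [-0.027, 0.051, 0.008, 0, 0], [-0.027, 0.051, 0.008, 0, 0]]]}}

```text
clock: 8.95
eef_pos: [0.5646, 0.0244, 0.0822]
ee_rot: [1.0, 0.021, -0.001, 0.0]
ft_force: [0.3, -0.4, 0.6]
grip_width: 0.0001
finger_force: 0.0
```

```bash
python3 - <<'E'
from h import *
s=sense();print(s["ft_force"],s["eef_pos"])
w=read_camera("wrist");cv2.imwrite("pics/w5.png",cv2.cvtColor(w[100:400,160:560],cv2.COLOR_RGB2BGR))
E
```

```text
[ 0.25311116 -0.39450551  0.58712779] [0.56456864 0.02444207 0.08218923]
```

View pics/w5.png

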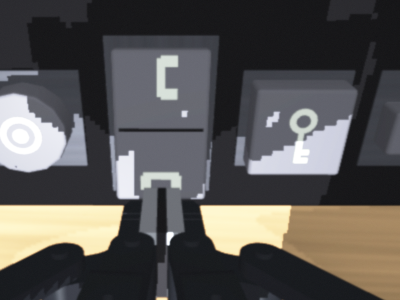

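The tip edge (162,188) is on the near glyph, a few mm inside the rocker's near edge (row ~198). I'll shift 2 mm uphill and press.

>>> {"op": "carry_out", "data": {"steps": [[[0.002, 0.001, -0.003, 0, 0], [0.002, 0.001, -0.006, 0, 0], [0.0025, 0.001, -0.008, 0, 0], [0.003, 0.001, -0.01, 0, 0], [0.003, 0.001, -0.01, 0, 0]]]}}

```text
clock: 9.5
eef_pos: [0.5676, 0.0265, 0.0728]
ee_rot: [1.0, 0.021, -0.0, 0.0]
ft_force: [0.7, -0.2, -0.1]
grip_width: 0.0
finger_force: 0.0
```

>>> {"op": "carry_out", "data": {"steps": [[[0, 0, -0.001, 0, 0], [0.0003, 0, -0.002, 0, 0], [0.0005, 0, -0.003, 0, 0], [0.0005, 0, -0.003, 0, 0]]]}}

```text
clock: 9.9
eef_pos: [0.5682, 0.0265, 0.0699]
ee_rot: [1.0, 0.021, -0.0, 0.0]
ft_force: [-2.1, 0.3, 1.0]
grip_width: -0.0003
finger_force: 0.8
```

>>> {"op": "carry_out", "data": {"steps": [[[0.0003, 0, -0.001, 0, 0], [0.0005, 0, -0.002, 0, 0], [0.0007, 0, -0.003, 0, 0], [0.0007, 0, -0.003, 0, 0]]]}}

```text
clock: 10.3
eef_pos: [0.5688, 0.0265, 0.0674]
ee_rot: [1.0, 0.021, -0.0, 0.0]
ft_force: [-6.0, -0.4, 8.8]
grip_width: 0.0003
finger_force: 5.1
```

>>> {"op": "carry_out", "data": {"steps": [[[-0.0015, 0, 0, 0, 0], [-0.002, 0, 0.004, 0, 0], [-0.004, 0, 0.02, 0, 0], [-0.01, 0, 0.05, 0, 0], [-0.03, 0, 0.09, 0, 0], [-0.07, 0, 0.12, 0, 0], [-0.11, 0, 0.14, 0, 0], [-0.12, 0, 0.14, 0, 0], [-0.12, 0, 0.14, 0, 0]]]}}

```text
clock: 11.2
eef_pos: [0.4487, 0.0263, 0.2082]
ee_rot: [1.0, 0.022, 0.001, 0.0]
ft_force: [-0.0, 0.3, 0.3]
grip_width: -0.0001
finger_force: 0.0
```

```bash
python3 - <<'E'
from h import *
t=read_camera("top");s=read_camera("scene");o=lambda n:cv2.imread(f"pics/{n}0.png")
f=lambda a:cv2.resize(a,(400,300),interpolation=cv2.INTER_CUBIC)
b=lambda a:cv2.cvtColor(a,cv2.COLOR_RGB2BGR)
C=lambda a:f(a[160:280,290:450]);D=lambda a:f(a[230:305,220:320])
cv2.imwrite("pics/end.png",np.vstack([np.hstack([C(o("top")),C(b(t))]),np.hstack([D(o("scene")),D(b(s))])]))
print(sense()["ft_force"])
# station/objects shift in the top view, by phase correlation on patches
g=lambda a:cv2.cvtColor(a,cv2.COLOR_BGR2GRAY).astype(np.float32)
A,B=g(o("top")),g(b(t))
for n,(y0,y1,x0,x1) in dict(station=(170,232,335,435),parcel=(195,270,178,272),mug=(230,282,450,506),stamp=(200,232,446,480)).items():
    print(n,cv2.phaseCorrelate(A[y0:y1,x0:x1],B[y0:y1,x0:x1]))
E
```

```text
[ 1.11638984  0.76385006 -0.6297533 ]
station ((0.16575826109136926, -0.03890967735882356), 0.9069625605642796)
parcel ((-0.04679703551943959, 0.5149223928159685), 0.9955201529794269)
mug ((0.6208961355304403, 0.17897287430616515), 0.7338783275933913)
stamp ((0.35328966124690453, -0.006722187754000686), 0.7503943679233392)
```

View pics/end.png

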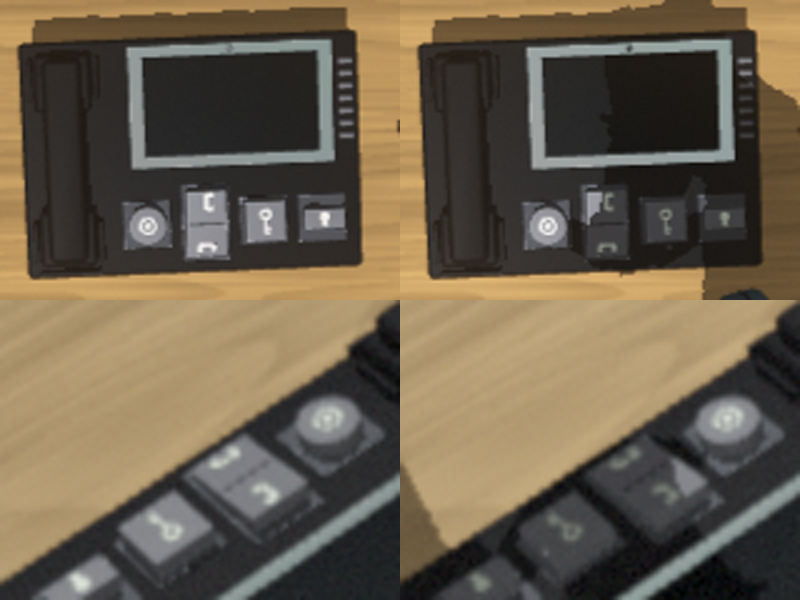

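The final views match the start ones: the rocker glyphs are at the same spots ((208,203)/(207,247) before, (608,203)/(607,247) after), so it is back in the closed lean. The keys are up, the handset is seated and the station hasn't moved. Handing in.

```bash
python3 -c "
from bench import *
print(sign_off())"
```

```text
the job is handed in; nothing more can be done
None
```

I tapped the picture key, opened the line, tapped door release while it was open and closed the line, all with light presses (about 11 N at most), then handed the job in at about 11 s; the station, handset and other objects look unmoved, and no verdict came back.

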